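Show the helper where the stray ring belongs

ROBOT

A 6-joint arm with a two-finger parallel gripper is mounted at the origin on the work surface. World frame = base frame: x ahead of the robot, y to its left, z up, the work surface at z = 0. Lengths are in m, angles in rad, forces in N, time in s.
With the tool pointing down it reaches from about 0.275 to 1 m from the base axis. Payload 8.4 kg.
Tool frame: the origin (TCP) lies at the very end of the fingers, on their centre line; the grasp point (between the pads) lies 19 mm behind it (ctrl.grip_depth is the distance from the TCP to the grasp point, in m); z points along the fingers, y is the line along which they close (so a half turn about z gives the same grasp; the last joint's range is limited). The gripper opens to 85 mm and grips with 20 to 120 N. Pads are 22 mm wide; open, the fingers measure 114 mm over their backs; the gripper's body (76 mm by 85 mm) begins 54 mm behind the grasp point. The pads swing forward as they close: fully open they stand 13 mm farther back than shut.
Start: joints at [-1.146, 0.353, 1.633, -0, 1.155, -0.002], TCP at [0.259, -0.569, 0.231] pointing down, gripper open.
Joint ranges: [-2.63, 2.63], [-0.92, 2.1], [0.06, 2.66], [-1.3, 4.44], [0, 2.69], [-3.02, 3.02]. Speed limits (rad/s): [2.22, 2.22, 2.79, 3.14, 3.14, 3.14].

INTERFACE

Orientations are given as a rotation vector (axis times angle).
In Python, from bench import ctrl, imaging, job, finder gives the robot as it stands.
- The arm moves only by the shell command python3 -m pendant 'ROWS' [OPENING] [FORCE]. ROWS is JSON, a list of rows, each an object with "xyz": the shift along the tool's x, y, z in units of 30 mm (1.0 is 30 mm), a list of three; "angular": the turn, a rotation vector about the tool's x, y, z in degrees, a list of three. In form: [{"xyz": [dx, dy, dz], "angular": [wx, wy, wz]}, ...]. A call has 1 to 20 rows; each row is the pose to reach, as a shift and turn from the pose commanded when the call began, along the tool's axes at that moment; what a row does not reach only later rows make up. A row lasts 1/10 s, in which the tool goes at most 50 mm and 8.59 degrees, less where a joint would pass 70% of its speed; a pose out of reach is approached as far as the arm can. A call with a gripper value outside its range is refused whole. OPENING is the closure, from 0 (fully open) to 1 (shut), set as the call begins (- or left out, the last holds). The fingers move at their own pace and stop on an object; FORCE is the grip in N (left out, the last holds). Time passes only in rows, so rows that repeat a pose let the fingers close. It gives the time, the measured TCP pose, the force, the opening and the grip force at its end, in the units of the state.
- ctrl.get_obs(): the state, without advancing time (a new reading comes with each control period).
- imaging.capture(name): name is "side" or "top"; returns the picture (480x640x3 uint8, red, green, blue); there is no depth.
- imaging.camera_model(name): a dict with "fx", "fy", "cx", "cy" (pixels), "world_to_cam" (4x4, takes a point from world to camera coordinates). Camera axes: x right, y down, z forward; pixel columns grow to the right and rows downward; lengths in m; the calibration is good to about 2 mm. A picture is of the moment at which its call begins. camera_model takes no time and is no camera call.
- job.hand_in(): hands the job in; it is judged then, once.
Trained networks look in the newest picture that a camera, given by its name, has taken for a name from the list of things; names that differ only in an ending like _2 or _b are one class to them, and where a whole thing is asked for, a point or a joint stands for the part that bears it (a point fixed in the world has none). Each returns a list of dicts, best first, with "p" (0 to 1); they miss things now and then, are a little off and sometimes report something else, mostly with a low value. They report only what shows in the picture. A call takes as long as a camera call.
- finder.boxes_of(camera, target): "box" ([left, top, right, bottom] in pixels, round what is visible of it).
The state is a dict: "clock": time; "joints": joint angles; "joint_velocities": joint speeds; "effort": joint torques, N m; "ee_pos": TCP position; "tcp_rot": TCP orientation; "contact_force": force on the tool from outside, world axes, zero at the start; "torque": the same for the moment, N m; "width": finger opening in m; "finger_force": force on a finger pad.
Only numpy, scipy, OpenCV 4.12 (cv2) and the standard library are available. Lean on these libraries where they do the work, as an engineer would, in place of code of your own. Each camera call takes 0.05 s, during which the arm holds its last target. There are 200 camera calls.

TASK

Press the call bell down to summon the helper, then show where the stray ring goes: point at the flat metal ring lying on the blue mat, with the fingertips just above its middle (within about 4 cm, not touching), for at least a second, and then point in the same way at the dish that holds rings, just above its rim, and finish still pointing there. Pick nothing up: apart from the bell, touch none of the pieces, dishes, jar, spools or tools.

Things in the scene. Friction and masses are not known exactly. Their poses are not given: they have to be found in the camera images.
- bell (a joint): travel of the bell's push cap in m: 0 up, 0.006 fully down; a spring pushes it back up, 5 N holds it fully down. It counts as pressed from 0.004
- bell_top (a point): centre of the top face of the call bell's cap: a round grey cap 44 mm across on a white housing fixed to the table, standing to the robot's left or right of the blue mat; the cap is pressed straight down
- ring: the stray flat round metal ring, 40 mm outside, with a 22 mm hole, 9 mm thick, lying flat on the blue mat (mat 4 mm thick). Origin: centre of its underside; its top is 9 mm higher; z up
- disc: stray solid metal disc, 40 mm across, 9 mm thick, no hole, lying on the mat. Origin: centre of its underside
- barrel: stray barrel-shaped metal bead standing on the mat, 26 mm across the belly, 26 mm high. Origin: centre of its underside
- ring_dish: white glazed dish, 90 mm across the rim, 60 mm across the foot, 28 mm high, with three metal pieces in it that reach no higher than the rim (here rings, 38 mm across with a hole); all three dishes are alike except for what lies in them. Origin: centre of the underside, on the table; z up
- disc_dish: white glazed dish, 90 mm across the rim, 60 mm across the foot, 28 mm high, with three metal pieces in it that reach no higher than the rim (here solid discs, 38 mm across, no hole); all three dishes are alike except for what lies in them. Origin: centre of the underside, on the table; z up
- barrel_dish: white glazed dish, 90 mm across the rim, 60 mm across the foot, 28 mm high, with three metal pieces in it that reach no higher than the rim (here barrel beads, 26 mm across, lying on their sides); all three dishes are alike except for what lies in them. Origin: centre of the underside, on the table; z up
- jar: small clear jar with a white cap, 52 mm across, 55 mm high, on the other side of the mat from the bell. Origin: centre of its underside
- spool_a: wooden spool standing between two dishes, 30 mm across, 28 mm high. Origin: centre of its underside
- spool_b: another such wooden spool, 30 mm across, 28 mm high. Origin: centre of its underside
- pliers: pliers with black handles lying flat beyond the bell or the jar, outside the row of dishes, about 140 mm long, 56 mm wide, 12 mm high, jaws to its +x. Origin: on the table, near the middle
- tweezers: steel tweezers lying flat beyond the bell or the jar, outside the row of dishes, 128 mm long, 24 mm wide, 8 mm high, along its x. Origin: on the table, at the middle

How it is judged:
By the outcome, as a careful person would: the job done as asked, in the order asked, and still so for the second after the job is handed in, with the robot touching nothing.
It also fails if it takes over 42 s, if anything falls off the work surface, if the arm or the gripper's body presses on something with over 40 N, if the wrist force passes 120 N, or if a joint passes its speed limit or range.

## Working session

There is one attempt and no reset: what is moved stays moved. The work goes in short steps, Python scripts to look and compute and a shell command to move; the robot and the scene stay as the last step left them, time stands still between calls to the robot, and variables do not carry over. Pictures are saved under pics/ and viewed, at most 10 in all, crops included, and the job is handed in when it is done.

```bash
mkdir -p pics
cat > h.py <<'E'
from bench import ctrl, imaging, job, finder
import numpy as np, cv2
from scipy.spatial.transform import Rotation as R
def ray(cam,u,v,z):
    m=imaging.camera_model(cam);T=np.array(m["world_to_cam"]);Ri=T[:3,:3].T;c=-Ri@T[:3,3]
    d=Ri@np.array([(u-m["cx"])/m["fx"],(v-m["cy"])/m["fy"],1]);return c+d*(z-c[2])/d[2]
def snap(cam,f): cv2.imwrite(f,cv2.cvtColor(imaging.capture(cam),cv2.COLOR_RGB2BGR))
E
python3 - <<'E'
from h import *
snap("top","pics/t0.png");snap("side","pics/s0.png")
for n,z in dict(bell=.04,bell_top=.04,ring=.013,disc=.013,barrel=.02,ring_dish=.028,disc_dish=.028,barrel_dish=.028,jar=.05).items():
    for b in finder.boxes_of("top",n)[:3]:
        l,t,r,d=b["box"];print(n,round(b["p"],2),np.round(b["box"]),ray("top",(l+r)/2,(t+d)/2,z).round(3))
o=ctrl.get_obs();print(o["clock"],o["ee_pos"],R.from_rotvec(o["tcp_rot"]).as_matrix().round(3),o["width"])
E
```

```text
bell 0.7 [423. 280. 443. 299.] [ 0.47  -0.271  0.04 ]
bell 0.22 [343. 194. 354. 212.] [ 0.662 -0.083  0.04 ]
bell_top 0.51 [426. 279. 444. 296.] [ 0.475 -0.274  0.04 ]
ring 0.75 [307. 274. 326. 294.] [ 0.48  -0.013  0.013]
disc 0.69 [352. 290. 368. 306.] [ 0.45  -0.111  0.013]
barrel 0.58 [265. 276. 278. 288.] [0.484 0.088 0.02 ]
ring_dish 0.68 [297. 189. 331. 231.] [ 0.646 -0.006  0.028]
disc_dish 0.79 [201. 194. 241. 235.] [0.632 0.202 0.028]
disc_dish 0.74 [426. 280. 444. 298.] [ 0.471 -0.277  0.028]
barrel_dish 0.62 [385. 202. 420. 240.] [ 0.623 -0.205  0.028]
jar 0.95 [151. 275. 180. 297.] [0.47  0.313 0.05 ]
jar 0.35 [308. 276. 328. 294.] [ 0.475 -0.016  0.05 ]
0.55 [ 0.25872844 -0.5689336   0.23128951] [[ 0.91   0.414 -0.   ]
 [ 0.414 -0.91   0.   ]
 [-0.    -0.    -1.   ]] 0.0852911704812217
```

View pics/t0.png

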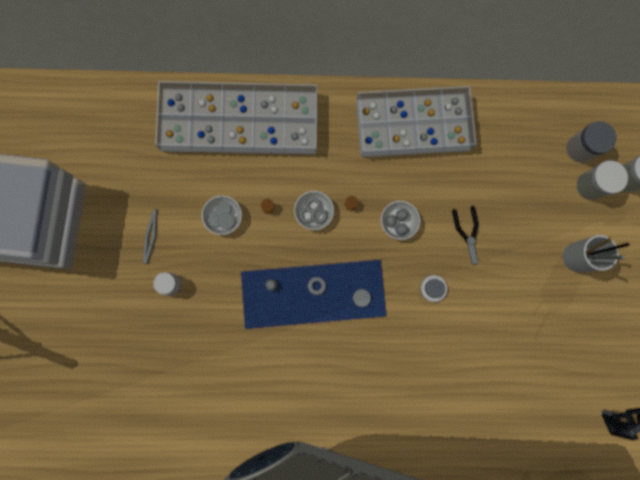

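View pics/s0.png

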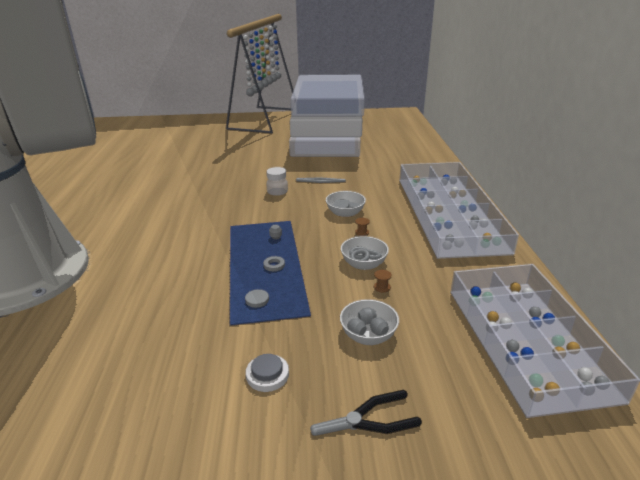

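The top view shows the bell at (434,289), the ring at (317,286) and the disc at (362,298). The dishes are at (222,215), (314,211) and (400,221). The side view suggests rings in the middle dish, so I'll check that from close up and triangulate the heights.

Run:
```python
from h import *
from scipy.optimize import least_squares
t=cv2.imread("pics/t0.png");s=cv2.imread("pics/s0.png")
a=cv2.resize(t[180:310,195:455],(780,390)[:2],interpolation=cv2.INTER_CUBIC)
b=cv2.resize(s[185:350,320:410],(0,0),fx=3.4,fy=3.4,interpolation=cv2.INTER_CUBIC);
c=cv2.resize(s[240:400,220:310],(b.shape[1],b.shape[0]),interpolation=cv2.INTER_CUBIC)
cv2.imwrite("pics/c1.png",a);cv2.imwrite("pics/c2.png",np.hstack([b,c]))
def proj(cam,p):
    m=imaging.camera_model(cam);q=np.array(m["world_to_cam"])@[*p,1];return np.array([m["fx"]*q[0]/q[2]+m["cx"],m["fy"]*q[1]/q[2]+m["cy"]])
for n,u,v in [("bell",(434,289),(267,366)),("ring",(317,286),(274,263)),("dish",(314,210.5),(364,253))]:
    r=least_squares(lambda p:np.r_[proj("top",p)-u,proj("side",p)-v],[.5,0,0.02]);print(n,r.x.round(3),r.fun.round(1))
```

```text
bell [ 0.472 -0.279  0.014] [ 0.  0.  0. -0.]
ring [ 0.475 -0.015  0.008] [ 0.   0.3  0.2 -0. ]
dish [ 0.646 -0.006  0.015] [-0.   0.8  0.6 -0.1]
```

View pics/c1.png

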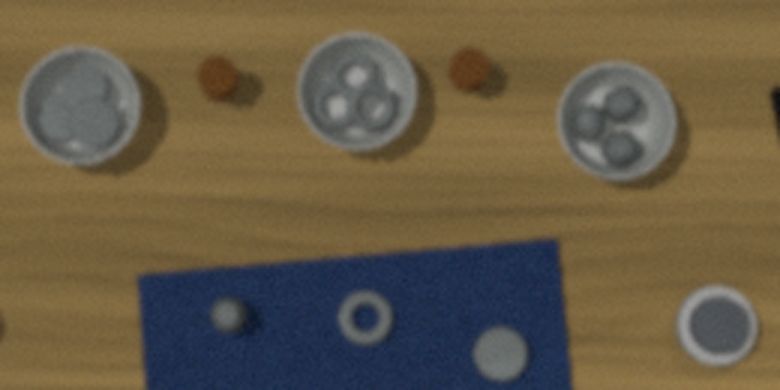

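View pics/c2.png

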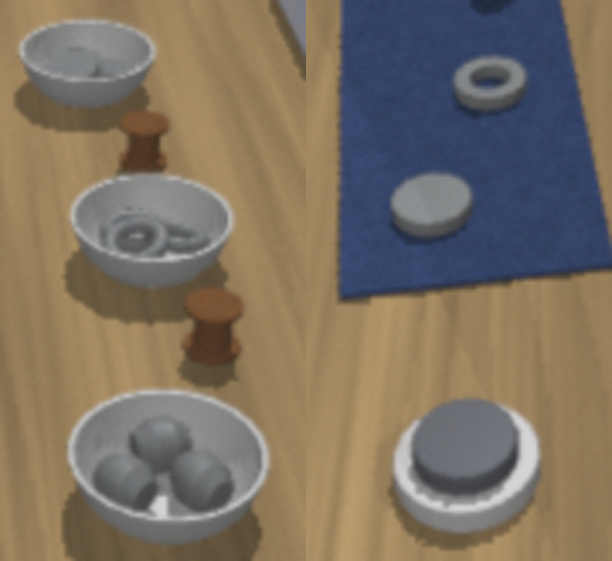

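The crops settle it: rings are in the middle dish (c1 358,92), the ring is left of the disc on the mat, and the bell is at far right. I'll shut the fingers and move to about 8 cm above the bell.

```bash
python3 -m pendant '[{"xyz":[1,-0.6,0.4],"angular":[0,0,0]},{"xyz":[2.3,-1.3,1],"angular":[0,0,0]},{"xyz":[3.6,-2,1.6],"angular":[0,0,0]},{"xyz":[4.9,-2.8,2.2],"angular":[0,0,0]},{"xyz":[6.2,-3.5,2.8],"angular":[0,0,0]},{"xyz":[7.5,-4.2,3.3],"angular":[0,0,0]},{"xyz":[8.7,-4.9,3.9],"angular":[0,0,0]},{"xyz":[9.7,-5.5,4.3],"angular":[0,0,0]},{"xyz":[10.3,-5.8,4.6],"angular":[0,0,0]},{"xyz":[10.5,-5.9,4.7],"angular":[0,0,0]},{"xyz":[10.5,-5.9,4.7],"angular":[0,0,0]},{"xyz":[10.5,-5.9,4.7],"angular":[0,0,0]},{"xyz":[10.5,-5.9,4.7],"angular":[0,0,0]}]' 1 20
cat > w.py <<'E'
from h import *
import sys
o=ctrl.get_obs();p=np.array(o["ee_pos"]);M=R.from_rotvec(o["tcp_rot"]).as_matrix()
print(o["clock"],p.round(4),np.array(o["contact_force"]).round(1),o["width"])
for a in sys.argv[1:]: g=np.array(eval(a));print(a,"units",(M.T@(g-p)/.03).round(2))
E
python3 w.py
python3 - <<'E'
from h import *
snap("side","pics/s1.png")
for z in(.015,.025,.035):print(z,ray("top",435,288.3,z).round(3),ray("side",266.8,364.8,z).round(3))
print("ring",ray("top",316.7,286,.013).round(3),ray("side",274,263,.013).round(3))
print("dish",ray("top",314.3,210.5,.028).round(3),ray("side",364.5,252,.028).round(3))
E
```

```text
clock: 1.85
ee_pos: [0.4719, -0.2786, 0.0908]
tcp_rot: [3.07, 0.663, 0.001]
contact_force: [-0.1, -0.9, 0.2]
width: 0.0003
finger_force: 0.0
1.85 [ 0.4719 -0.2786  0.0908] [-0.1 -0.9  0.2] 0.0003310425086796939
0.015 [ 0.473 -0.281  0.015] [ 0.471 -0.277  0.015]
0.025 [ 0.473 -0.278  0.025] [ 0.473 -0.287  0.025]
0.035 [ 0.472 -0.276  0.035] [ 0.474 -0.297  0.035]
ring [ 0.476 -0.014  0.013] [ 0.475 -0.022  0.013]
dish [ 0.645 -0.006  0.028] [ 0.643 -0.022  0.028]
```

View pics/s1.png

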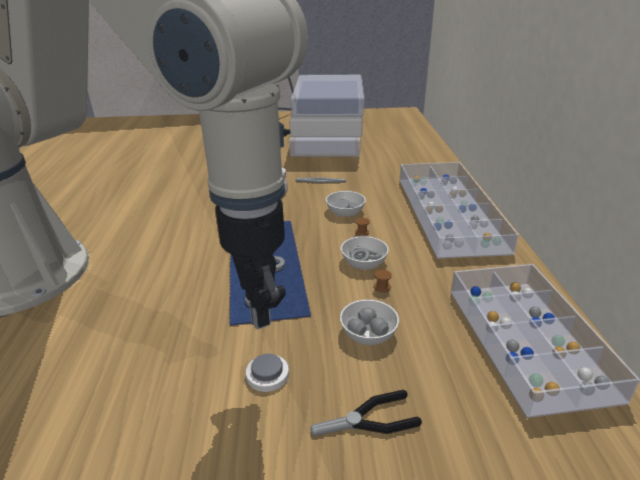

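The closed fingertips (262,325) are above and in line with the cap (267,366). I'll descend under force guard.

```bash
python3 -m pendant '[{"xyz":[0,0,0.6],"angular":[0,0,0]},{"xyz":[0,0,1.2],"angular":[0,0,0]},{"xyz":[0,0,1.6],"angular":[0,0,0]},{"xyz":[0,0,1.7],"angular":[0,0,0]},{"xyz":[0,0,1.7],"angular":[0,0,0]}]'
python3 -m pendant '[{"xyz":[0,0,0.1],"angular":[0,0,0]},{"xyz":[0,0,0.2],"angular":[0,0,0]},{"xyz":[0,0,0.2],"angular":[0,0,0]}]'
python3 - <<'E'
from h import *
c=[]
snap("side","pics/s2.png");snap("top","pics/t2.png")
s=cv2.imread("pics/s2.png");cv2.imwrite("pics/c3.png",cv2.resize(s[290:410,190:350],(640,480),interpolation=cv2.INTER_CUBIC))
E
```

```text
clock: 2.4
ee_pos: [0.4719, -0.2776, 0.0391]
tcp_rot: [-3.07, -0.664, 0.001]
contact_force: [0.6, 0.2, -0.7]
width: -0.0002
finger_force: 0.0
clock: 2.7
ee_pos: [0.4722, -0.2774, 0.0333]
tcp_rot: [3.07, 0.666, 0.0]
contact_force: [-0.4, 0.8, -0.1]
width: 0.0003
finger_force: 0.0
```

View pics/c3.png

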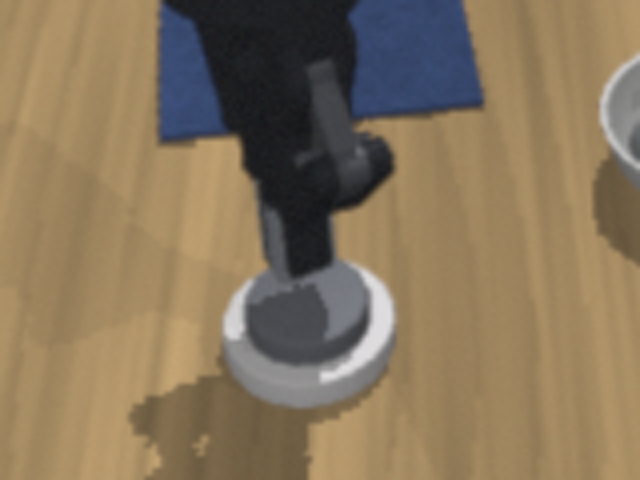

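The fingertips are just above the cap and centred on it. I'll carry on down in small steps.

```bash
python3 -m pendant '[{"xyz":[0,0,0.1],"angular":[0,0,0]},{"xyz":[0,0,0.2],"angular":[0,0,0]},{"xyz":[0,0,0.2],"angular":[0,0,0]}]' | grep -E 'pos|contact'
python3 -m pendant '[{"xyz":[0,0,0.1],"angular":[0,0,0]},{"xyz":[0,0,0.1],"angular":[0,0,0]}]'| grep -E 'pos|contact'
```

```text
ee_pos: [0.4719, -0.2772, 0.0268]
contact_force: [0.4, -0.3, -0.1]
ee_pos: [0.472, -0.2773, 0.0239]
contact_force: [-0.2, 0.4, 0.0]
```

```bash
for i in 1; do python3 -m pendant '[{"xyz":[0,0,0.1],"angular":[0,0,0]},{"xyz":[0,0,0.1],"angular":[0,0,0]}]' | grep -E 'pos|contact'; done
python3 -m pendant '[{"xyz":[0,0,0.1],"angular":[0,0,0]},{"xyz":[0,0,0.1],"angular":[0,0,0]}]'| grep -E 'pos|contact'
```

```text
ee_pos: [0.4723, -0.2775, 0.0211]
contact_force: [0.3, -0.4, 1.5]
ee_pos: [0.4724, -0.2775, 0.0182]
contact_force: [-0.3, -0.2, 3.6]
```

```bash
python3 -m pendant '[{"xyz":[0,0,0.05],"angular":[0,0,0]},{"xyz":[0,0,0.1],"angular":[0,0,0]},{"xyz":[0,0,0.1],"angular":[0,0,0]},{"xyz":[0,0,0.1],"angular":[0,0,0]}]'| grep -E 'pos|contact|clock'; python3 w.py
```

```text
clock: 4.1
ee_pos: [0.4724, -0.2776, 0.016]
contact_force: [-2.1, 2.0, 12.4]
4.1 [ 0.4724 -0.2776  0.016 ] [-2.1  2.  12.4] -0.0001370978740914226
```

The bell is fully down at 12 N. I'll hold briefly, lift, and go above the ring.

```bash
python3 -m pendant '[{"xyz":[0,0,0],"angular":[0,0,0]},{"xyz":[0,0,0],"angular":[0,0,0]},{"xyz":[0,0,0],"angular":[0,0,0]},{"xyz":[0,0,-0.3],"angular":[0,0,0]},{"xyz":[0,0,-1],"angular":[0,0,0]},{"xyz":[0,0,-2],"angular":[0,0,0]},{"xyz":[0.2,-0.5,-2.8],"angular":[0,0,0]},{"xyz":[0.7,-1.5,-2.8],"angular":[0,0,0]},{"xyz":[1.3,-2.7,-2.8],"angular":[0,0,0]},{"xyz":[1.9,-4,-2.8],"angular":[0,0,0]},{"xyz":[2.5,-5.3,-2.8],"angular":[0,0,0]},{"xyz":[3.1,-6.5,-2.8],"angular":[0,0,0]},{"xyz":[3.5,-7.4,-2.8],"angular":[0,0,0]},{"xyz":[3.7,-7.8,-2.6],"angular":[0,0,0]},{"xyz":[3.76,-7.94,-2.2],"angular":[0,0,0]},{"xyz":[3.76,-7.94,-1.7],"angular":[0,0,0]},{"xyz":[3.76,-7.94,-1.4],"angular":[0,0,0]},{"xyz":[3.76,-7.94,-1.4],"angular":[0,0,0]},{"xyz":[3.76,-7.94,-1.4],"angular":[0,0,0]}]'
python3 - <<'E'
from h import *
snap("side","pics/s4.png");snap("top","pics/t4.png")
s=cv2.imread("pics/s4.png");t=cv2.imread("pics/t4.png")
cv2.imwrite("pics/c4.png",np.hstack([cv2.resize(s[190:310,210:310],(400,480),interpolation=cv2.INTER_CUBIC),cv2.resize(t[230:350,270:370],(400,480),interpolation=cv2.INTER_CUBIC)]))
def proj(cam,p):
    m=imaging.camera_model(cam);q=np.array(m["world_to_cam"])@[*p,1];return (m["fx"]*q[0]/q[2]+m["cx"],m["fy"]*q[1]/q[2]+m["cy"])
print(proj("side",ctrl.get_obs()["ee_pos"]),proj("side",[.476,-.014,.013]))
E
```

```text
clock: 6.0
ee_pos: [0.4761, -0.0146, 0.0569]
tcp_rot: [-3.07, -0.664, 0.002]
contact_force: [0.5, -0.8, 0.3]
width: 0.0002
finger_force: 0.0
(np.float64(273.1552829141237), np.float64(240.05974513302087)) (np.float64(274.4362957693945), np.float64(260.4308160405425))
```

View pics/c4.png

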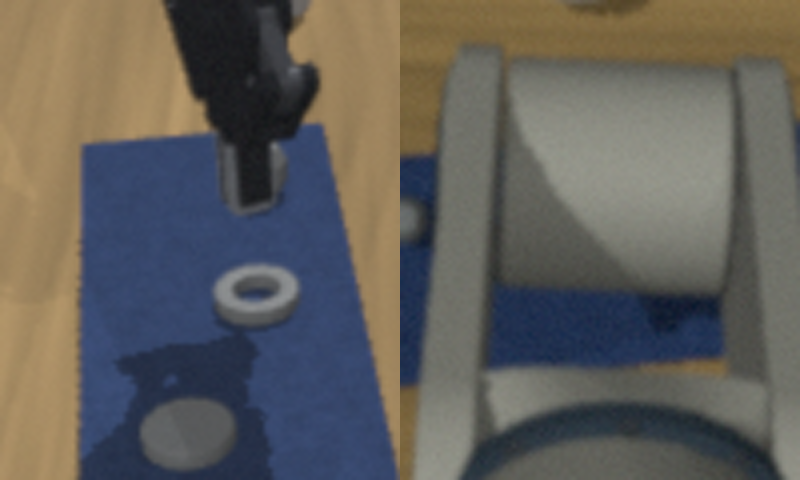

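The tip is at about (272,242) and the ring top at about (274,262). Both are about 2 px below prediction, so they're aligned. I'll lower to about 17 mm above the ring and hold.

```bash
python3 -m pendant '[{"xyz":[0,0,0.3],"angular":[0,0,0]},{"xyz":[0,0,0.6],"angular":[0,0,0]},{"xyz":[0,0,0.8],"angular":[0,0,0]},{"xyz":[0,0,0.9],"angular":[0,0,0]},{"xyz":[0,0,0.9],"angular":[0,0,0]},{"xyz":[0,0,0.9],"angular":[0,0,0]},{"xyz":[0,0,0.9],"angular":[0,0,0]},{"xyz":[0,0,0.9],"angular":[0,0,0]},{"xyz":[0,0,0.9],"angular":[0,0,0]},{"xyz":[0,0,0.9],"angular":[0,0,0]},{"xyz":[0,0,0.9],"angular":[0,0,0]},{"xyz":[0,0,0.9],"angular":[0,0,0]},{"xyz":[0,0,0.9],"angular":[0,0,0]},{"xyz":[0,0,0.9],"angular":[0,0,0]},{"xyz":[0,0,0.9],"angular":[0,0,0]},{"xyz":[0,0,0.9],"angular":[0,0,0]},{"xyz":[0,0,0.9],"angular":[0,0,0]},{"xyz":[0,0,0.9],"angular":[0,0,0]},{"xyz":[0,0,0.9],"angular":[0,0,0]},{"xyz":[0,0,0.9],"angular":[0,0,0]}]'; python3 w.py "[.645,-.006,.1]" "[.645,-.006,.046]"
```

```text
clock: 8.1
ee_pos: [0.4763, -0.0139, 0.0303]
tcp_rot: [3.07, 0.665, -0.0]
contact_force: [-0.2, 0.3, 0.4]
width: 0.0002
finger_force: 0.0
8.1 [ 0.4763 -0.0139  0.0303] [-0.2  0.3  0.4] 0.0001816308621721684
[.645,-.006,.1] units [ 5.23  2.09 -2.32]
[.645,-.006,.046] units [ 5.23  2.09 -0.52]
```

```bash
python3 -m pendant '[{"xyz":[0,0,0],"angular":[0,0,0]},{"xyz":[0,0,0],"angular":[0,0,0]},{"xyz":[0,0,-0.6],"angular":[0,0,0]},{"xyz":[0,0,-1.5],"angular":[0,0,0]},{"xyz":[0.3,0.1,-2.3],"angular":[0,0,0]},{"xyz":[1,0.4,-2.3],"angular":[0,0,0]},{"xyz":[2,0.8,-2.3],"angular":[0,0,0]},{"xyz":[3,1.2,-2.3],"angular":[0,0,0]},{"xyz":[4,1.6,-2.3],"angular":[0,0,0]},{"xyz":[4.8,1.9,-2.3],"angular":[0,0,0]},{"xyz":[5.2,2.1,-2.2],"angular":[0,0,0]},{"xyz":[5.2,2.1,-1.8],"angular":[0,0,0]},{"xyz":[5.2,2.1,-1.3],"angular":[0,0,0]},{"xyz":[5.2,2.1,-0.8],"angular":[0,0,0]},{"xyz":[5.2,2.1,-0.5],"angular":[0,0,0]},{"xyz":[5.2,2.1,-0.5],"angular":[0,0,0]},{"xyz":[5.2,2.1,-0.5],"angular":[0,0,0]},{"xyz":[5.2,2.1,-0.5],"angular":[0,0,0]},{"xyz":[5.2,2.1,-0.5],"angular":[0,0,0]},{"xyz":[5.2,2.1,-0.5],"angular":[0,0,0]}]'
python3 - <<'E'
from h import *
snap("side","pics/s5.png")
cv2.imwrite("pics/c5.png",cv2.resize(cv2.imread("pics/s5.png")[180:340,220:420],(750,600),interpolation=cv2.INTER_CUBIC))
E
```

```text
clock: 10.1
ee_pos: [0.6447, -0.0067, 0.0459]
tcp_rot: [3.07, 0.665, 0.002]
contact_force: [-0.1, 0.6, 0.0]
width: 0.0005
finger_force: 0.0
```

View pics/c5.png

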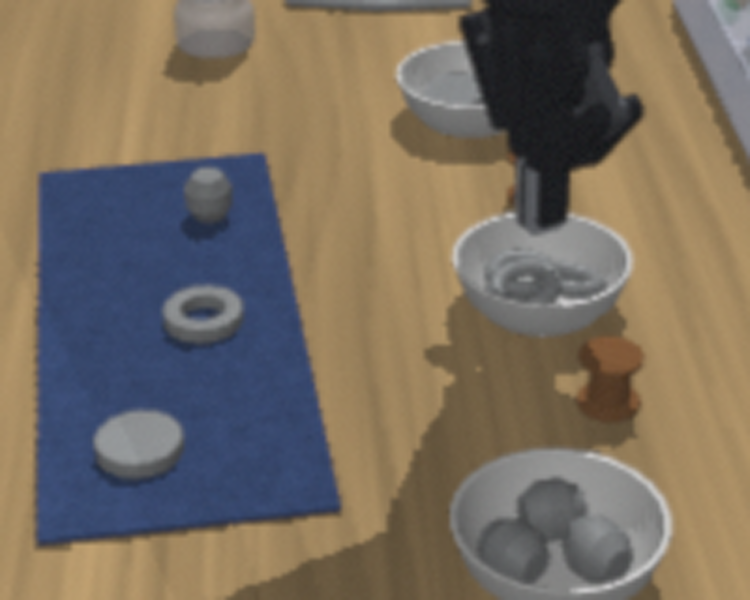

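The tip (543,228) is centred about 18 mm above the ring dish's rim, whose centre is at about (542,260). Nothing has been disturbed. I'll hold a little longer and hand in.

```bash
python3 -m pendant '[{"xyz":[0,0,0],"angular":[0,0,0]},{"xyz":[0,0,0],"angular":[0,0,0]},{"xyz":[0,0,0],"angular":[0,0,0]},{"xyz":[0,0,0],"angular":[0,0,0]},{"xyz":[0,0,0],"angular":[0,0,0]},{"xyz":[0,0,0],"angular":[0,0,0]},{"xyz":[0,0,0],"angular":[0,0,0]},{"xyz":[0,0,0],"angular":[0,0,0]},{"xyz":[0,0,0],"angular":[0,0,0]},{"xyz":[0,0,0],"angular":[0,0,0]}]' && python3 -c "
from bench import job; print(job.hand_in())"
```

```text
clock: 11.15
ee_pos: [0.6443, -0.0067, 0.0452]
tcp_rot: [-3.07, -0.665, 0.0]
contact_force: [-0.1, -0.3, -0.0]
width: 0.0002
finger_force: 0.0
the job is handed in; nothing more can be done
None
```

The job is handed in at about 11 s: I pressed the bell fully down, pointed about 17 mm above the stray ring for over a second, and finished pointing about 18 mm above the ring dish's rim, touching nothing but the bell.

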